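# Set the filter slide to its middle position

## Robot

A 6-joint arm with a two-finger parallel gripper is mounted at the origin on the work surface; the furniture and walls round the work are solid. World frame = base frame: x ahead of the robot, y to its left, z up, the work surface at z = 0. Lengths are in m, angles in degrees, forces in N, time in s.
With the tool pointing down it reaches from about 0.375 to 0.9 m from the base axis. Payload 3.1 kg.
Tool frame: the origin (TCP) lies midway between the tips of the shut fingers; the grasp point (between the pads) lies 19 mm behind it; z points along the fingers, y is the line along which they close (so a half turn about z gives the same grasp; the last joint's range is limited). The gripper opens to 87 mm and grips with 3 to 60 N. Pads are 19 mm wide; open, the fingers measure 117 mm over their backs; the gripper's body (75 mm by 190 mm) begins 51 mm behind the grasp point.
Start: joints at [54.632, 30.224, 82.088, -0, 67.689, -10.227], TCP at [0.265, 0.566, 0.223] pointing down, gripper open.
Joint ranges: [-176.69, 176.69], [-43.24, 126.21], [12.49, 139.97], [-82, 262], [0, 151.66], [-163.58, 163.58]. Speed limits (degrees/s): [159.86, 159.86, 180, 180, 180, 180].

## Interface

Orientations are given as a 3x3 rotation matrix whose columns are the frame's x, y, z axes.
In Python, from rig import bot gives the robot as it stands.
- The arm moves only by the shell command python3 steer.py 'ROWS'. ROWS is rows parted by semicolons, their numbers by spaces, 1 to 20 of them, each of 7 numbers: dx, dy, dz in m, then a rotation vector rx, ry, rz in degrees, then the opening from 0.0 (shut) to 1.0 (fully open); each row is the pose to reach, as a shift and turn from the pose commanded when the command began, along the tool's axes at that moment; what a row does not reach only later rows make up. A row lasts 1/10 s, in which the tool goes at most 0.05 m and 8.59 degrees, less where a joint would pass 70% of its speed; a pose out of reach is approached as far as the arm can. The fingers move at their own pace and stop on an object; the grip force is fixed at half the most. Time passes only in rows, so rows that do not move let the fingers close. It prints the time, the measured TCP pose, the force, the opening and the grip force at its end.
- bot.read_state(): the state, without advancing time (a new reading comes with each control period).
- bot.capture(name): name is "scene" or "side" or "wrist"; returns a dict with "color" (384x512x3 uint8, red, green, blue), "K" (3x3 intrinsics, pixels), "view" (4x4, takes a point from world to camera coordinates); the wrist camera has in their place "mount" (4x4, takes a point from camera to tool coordinates, whose origin is the TCP and whose axes are the flange's). Camera axes: x right, y up, looking along -z (the intrinsics and any distortion apply to the point x, -y, -z); pixel columns grow to the right and rows downward; lengths in m; the calibration is good to about 2 mm. A picture is of the moment at which its call begins: read the wrist's pose just before it. There is no depth.
- bot.hand_in(): hands the job in; it is judged then, once.
The state is a dict: "time_s": time; "joint_positions": joint angles; "qvel": joint speeds; "tau": joint torques, N m; "position": TCP position; "tcp_rot": TCP orientation; "force": force on the tool from outside, world axes, zero at the start; "moment": the same for the moment, N m; "opening": opening from 0.0 (shut) to 1.0 (fully open); "grasp_force": force on a finger pad.
Only numpy, scipy, OpenCV 4.12 (cv2) and the standard library are available. Lean on these libraries where they do the work, as an engineer would, in place of code of your own. Each camera call takes 0.05 s, during which the arm holds its last target. There are 200 camera calls.

## Task

The filter slide with the blue tab is latched at the rear; set it to its middle position without gripping anything. First press its white release button down and let it up, so that the slide springs all the way home; then gently push the blue tab in with the fingertips and let it go, so that the slide runs back a little and latches at the middle, not at the rear. Leave everything else on the table where it is and take the hand clear.

Things in the scene. Friction and masses are not known exactly. Their poses are not given: they have to be found in the camera images.
- filter_unit: the fixed filter unit: dark steel base 120 (x) x 73 (y) x 10 mm, its centre 2.5 mm to -y of the origin, which is at table level. +x: the way the slide is pushed in, yaw -1.48 to -1.0 (to the side, to the robot's right); +y: side of the release button. Carriage top at 28 mm (toothed strip 31, green filter in a black cell 63); a black port on the -y edge reaches 62 mm, faced by the filter at middle
- filter_slide (a joint): travel (m) to unit +x: 0 home, 0.022 latched at middle, 0.042 latched at rear (its start), 0.046 end stop. Spring to home 3 N at 0, 6 N at 0.046; pushing takes up to 10 N. Let go from 0.024-0.040 it runs back and catches at 0.022; from less it runs home; past 0.042 it catches at the rear (the button frees it)
- tab_face (a point): centre of the near (-x) face of the upright blue push tab: 28 wide (y), 6 thick, from 26 to 66 mm above the table, this point at 50. Moves with the slide; at home at unit x -60, y -14 mm. Fingers that follow it inward pass over the base (10 mm high) and a side rail (24 mm high)
- release_button (a joint): travel (m) of the release button straight down: 0 up, 0.010 at its stop; 2 N to start, 5 N at the stop. Pressed to 0.008 or more the latch is out and the slide springs home in about 0.5 s. The button springs up by itself, and dips by itself as the slide is pushed in
- button_top (a point): centre of the top of the round white release button, 18 mm across, 40 mm above the table when up, at unit x -15, y 21.5 mm; its rim is 6 mm clear of the toothed strip and 12 mm of the tab's path, both to -y
- screw_a: bystander, leave it: knurled metal thumb screw standing on its head, 16 across, 27 tall (mm); origin under its middle
- screw_b: bystander, leave it: a second, like screw_a (mm); origin under its middle
- tube: bystander, leave it: clear microtube lying down, green cap, 19x40x13 (mm); origin under its middle
- vial: bystander, leave it: brown glass vial with white cap, 25 across, 58 tall (mm); origin under its middle
- dish: bystander, leave it: small clear petri dish, 40 across, 13 tall (mm); origin under its middle

How it is judged (in metres and radians):
On the way, in this order (a step that is already met when the one before it is completed fails the run):
1. the released slide is home (within 3 mm) (value of joint filter_slide below 0.003 m), for 0.2 s.
2. the slide, let go, sits latched at its middle position (value of joint filter_slide between 0.0195 and 0.0245 m and contact force between the arm and filter_unit below 0.2 N), for 0.2 s.
At the end, for the whole second after the job is handed in: the slide latched at middle (19.5 to 24.5 mm of travel) and at rest, the release button up, nothing touched (value of joint filter_slide between 0.0195 and 0.0245 m and value of joint release_button below 0.003 m and velocity of joint filter_slide between -0.01 and 0.01 m/s).
It fails at once if a bystander is moved by more than 15 mm or lifted (distance of any of screw_a, screw_b, tube, vial, dish from where it was at the start of the episode above 0.015 m).
It fails at once if the filter unit is pressed or squeezed with more than 40 N (contact force between the arm and filter_unit above 40 N).
It also fails if it takes over 35 s, if anything falls off the work surface, if the arm or the gripper's body presses on something with over 40 N, if the wrist force passes 120 N, or if a joint passes its speed limit or range.

## Working session

There is one attempt and no reset: what is moved stays moved. The work goes in short steps, Python scripts to look and compute and a shell command to move; the robot and the scene stay as the last step left them, time stands still between calls to the robot, and variables do not carry over. Pictures are saved under pics/ and viewed, at most 11 in all, crops included, and the job is handed in when it is done.

```bash
ls; mkdir -p pics
python3 - <<'E'
from rig import bot
import cv2,numpy as np
s=bot.read_state();print(s['time_s'],s['position'],np.round(s['tcp_rot'],3).tolist(),s['opening'])
for n in("scene","side"):
    c=bot.capture(n);cv2.imwrite(f'pics/{n}0.png',c['color'][:,:,::-1]);print(n,c['K'].tolist(),np.round(c['view'],4).tolist(),c.keys())
E
```

```text
pics
rig.py
steer.py
0.0 [0.26510479 0.56518236 0.22158158] [[-0.905, 0.425, -0.001], [0.425, 0.905, -0.002], [0.0, -0.002, -1.0]] 0.9969154550135644
scene [[389.8439809907862, 0.0, 260.3102472582411], [0.0, 389.8439809907862, 194.9767337716522], [0.0, 0.0, 1.0]] [[-0.7851, 0.6193, -0.0104, 0.176], [-0.5314, -0.6649, 0.5249, 0.3443], [0.3182, 0.4176, 0.8511, -1.1308], [0.0, 0.0, 0.0, 1.0]] dict_keys(['color', 'K', 'view'])
side [[428.2623858397795, 0.0, 267.60125801077237], [0.0, 428.2623858397795, 190.08647642499545], [0.0, 0.0, 1.0]] [[-0.9956, 0.0907, 0.0215, 0.3588], [-0.0231, -0.4629, 0.8861, 0.0547], [0.0903, 0.8817, 0.463, -1.1235], [0.0, 0.0, 0.0, 1.0]] dict_keys(['color', 'K', 'view'])
```

View pics/scene0.png

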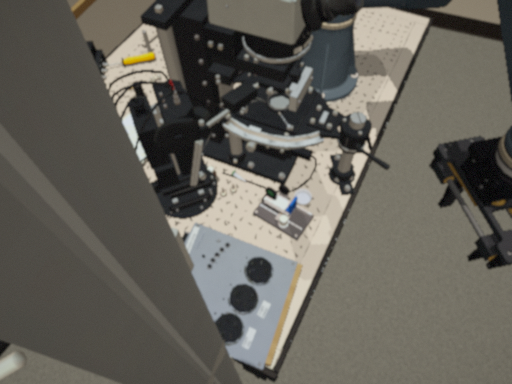

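View pics/side0.png

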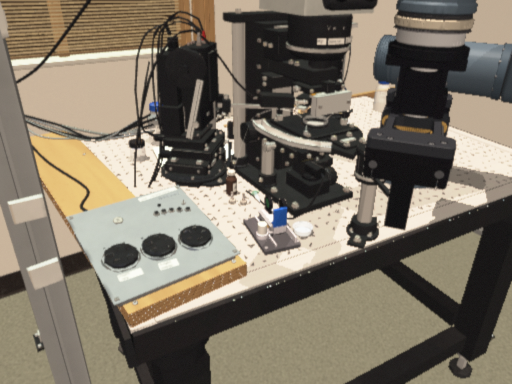

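The filter unit is near scene pixel (284,214) and side pixel (271,232). I'll enlarge both regions.

Run:
```python
import cv2,numpy as np
a=cv2.imread('pics/scene0.png')[175:250,235:335];b=cv2.imread('pics/side0.png')[160:260,220:320]
a=cv2.resize(a,None,fx=4,fy=4,interpolation=2);b=cv2.resize(b,None,fx=4,fy=4,interpolation=2)
o=np.zeros((400,800,3),np.uint8);o[:300,:400]=a;o[:,400:]=b;cv2.imwrite('pics/crop0.png',o)
```

```text
(no output)
```

View pics/crop0.png

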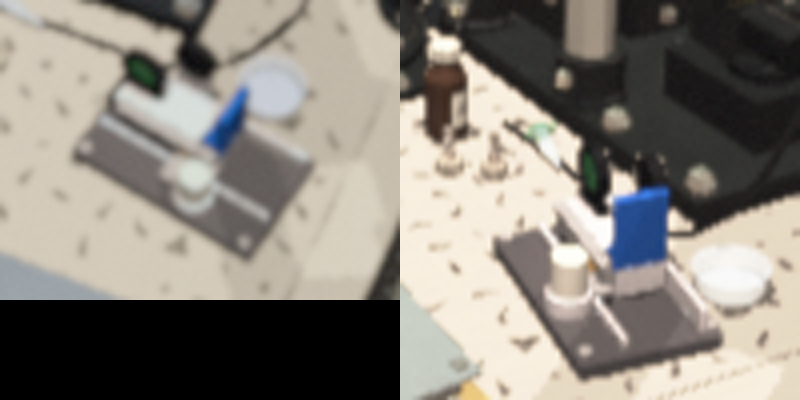

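The crop shows the white button top at scene crop (195,176) and side crop (570,254). The blue tab is at side (640,228). The base corners are clear in both views, so I'll fit the pose from them.

```bash
cat > h.py <<'E'
from rig import bot
import numpy as np,cv2
from scipy.optimize import least_squares
def proj(c,P):
    p=np.atleast_2d(P)@c['view'][:3,:3].T+c['view'][:3,3]
    p=p*[1,-1,-1]@np.array(c['K']).T
    return p[:,:2]/p[:,2:]
def unit(q,P):
    c,s=np.cos(q[2]),np.sin(q[2]);P=np.atleast_2d(P).astype(float)/1000
    return P@np.array([[c,s,0],[-s,c,0],[0,0,1]])+[q[0],q[1],0]
E
python3 - <<'E'
from h import *
S=bot.capture('scene');D=bot.capture('side')
M=[[-60,34,10],[-60,-39,10],[60,34,10],[-15,21.5,40]]
a=np.array([[250,255],[312,159],[78,153],[195,173]])/4+[235,175]-.4
b=np.array([[183,365],[318,337],[97,242],[170,254]])/4+[220,160]-.4
f=lambda q:np.r_[(proj(S,unit(q,M))-a).ravel(),(proj(D,unit(q,M))-b).ravel()]
r=least_squares(f,[.4,.1,-1.25],loss='soft_l1')
print(r.x,np.round(r.fun.reshape(-1,2),1).tolist())
q=r.x;np.save('q.npy',q)
P=[[-18,-14,50],[-18,-28,66],[-18,0,66],[-18,0,26]]
print((proj(D,unit(q,P))-[220,160]+.4)*4+[400,0]);print(unit(q,[[-15,21.5,40],[-18,-14,50],[-60,-14,50]]))
E
```

```text
[ 0.38329365  0.28512927 -1.27129686] [[0.7, 0.9], [2.3, 0.5], [-1.3, -0.7], [0.8, 0.4], [-0.7, -0.4], [1.9, -1.6], [-1.4, -2.2], [-0.0, -0.5]]
[[642.8959201  222.94008339]
 [671.4409421  188.23311974]
 [616.43805445 198.65018324]
 [614.06617077 271.78559235]]
[[0.39941093 0.30580494 0.04      ]
 [0.36460612 0.2981974  0.05      ]
 [0.35221435 0.33832774 0.05      ]]
```

Run:
```python
from h import *
S=bot.capture('scene');D=bot.capture('side');q=np.load('q.npy')
U=unit(q,[[1000,0,0],[0,1000,0]])-[q[0],q[1],0]
def tri(a,b):
    r=least_squares(lambda X:np.r_[(proj(S,X)-a)[0],(proj(D,X)-b)[0]],[.4,.1,.1]);d=r.x-[q[0],q[1],0]
    return np.round(r.x,3),'unit',np.round([d@U[0],d@U[1]],3),round(r.cost,1)
for a,b in [((228,127),(257,124)),((320,140),(335,146)),((270,146),(292,144)),((237,153),(268,172)),((302,200),(303,229)),((345,185),(362,235)),((356,120),(372,160))]: print(a,tri(a,b))
for p in [(305,207),(245,180)]:
    r=least_squares(lambda X:(proj(D,[X[0],X[1],0.01])-p)[0],[.4,.1]);print(p,r.x)
c=bot.capture('wrist');cv2.imwrite('pics/w0.png',c['color'][:,:,::-1]);print(np.round(c['mount'],4).tolist())
```

```text
(228, 127) (array([0.398, 0.116, 0.167]), 'unit', array([ 0.166, -0.036]), np.float64(0.4))
(320, 140) (array([0.268, 0.262, 0.17 ]), 'unit', array([-0.012, -0.117]), np.float64(11.6))
(270, 146) (array([0.341, 0.194, 0.147]), 'unit', array([ 0.074, -0.067]), np.float64(25.7))
(237, 153) (array([0.372, 0.102, 0.046]), 'unit', array([ 0.172, -0.064]), np.float64(1.9))
(302, 200) (array([0.318, 0.28 , 0.005]), 'unit', array([-0.014, -0.064]), np.float64(2.5))
(345, 185) (array([0.21 , 0.313, 0.007]), 'unit', array([-0.078, -0.157]), np.float64(5.4))
(356, 120) (array([0.183, 0.266, 0.152]), 'unit', array([-0.04 , -0.197]), np.float64(34.2))
(305, 207) [0.29858679 0.2005424 ]
(245, 180) [0.42071857 0.06427859]
[[-0.0001, 0.9658, 0.2595, 0.0713], [1.0, 0.0004, -0.0009, 0.0002], [-0.001, 0.2595, -0.9657, -0.1621], [0.0, 0.0, 0.0, 1.0]]
```

View pics/w0.png

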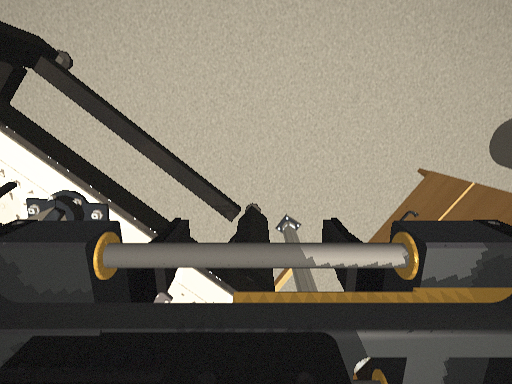

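The wrist view shows the open fingers with the table edge at left; the unit isn't visible from here. Before moving over, I'll check where the microscope head sits relative to the arm.

Run:
```python
import cv2,numpy as np
a=cv2.imread('pics/scene0.png')[0:190,130:400];b=cv2.imread('pics/side0.png')[0:215,220:400]
a=cv2.resize(a,None,fx=1.6,fy=1.6);b=cv2.resize(b,None,fx=2,fy=2)
o=np.zeros((430,800,3),np.uint8);o[:a.shape[0],:a.shape[1]]=a;o[:,440:]=b;cv2.imwrite('pics/crop1.png',o)
```

```text
(no output)
```

View pics/crop1.png

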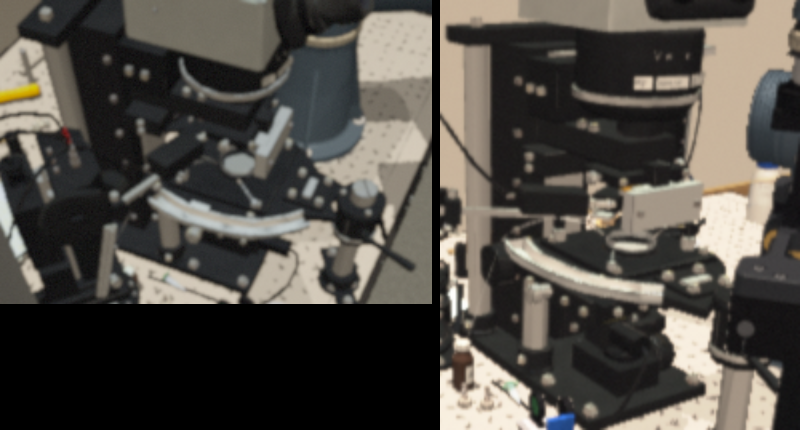

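The crop shows the microscope with its ring ends at scene (242,41) and (311,45). The box bottom corners are at scene (210,22) and (289,41).

Run:
```python
from h import *
S=bot.capture('scene');D=bot.capture('side');q=np.load('q.npy')
U=unit(q,[[1000,0,0],[0,1000,0]])-[q[0],q[1],0]
def tri(a,b):
    r=least_squares(lambda X:np.r_[(proj(S,X)-a)[0],(proj(D,X)-b)[0]],[.4,.1,.1]);d=r.x-[q[0],q[1],0]
    return np.round(r.x,3),'unit',np.round([d@U[0],d@U[1]],3),round(r.cost,1)
for a,b in [((242,41),(286,46)),((311,45),(350,50)),((210,22),(276,12)),((289,41),(345,14)),((320,137),(331,147)),((270,146),(285,140)),((357,117),(374,160))]: print(a,tri(a,b))
```

```text
(242, 41) (array([0.334, 0.087, 0.324]), 'unit', array([ 0.175, -0.105]), np.float64(4.0))
(311, 45) (array([0.234, 0.173, 0.326]), 'unit', array([ 0.063, -0.176]), np.float64(10.8))
(210, 22) (array([0.369, 0.062, 0.376]), 'unit', array([ 0.209, -0.079]), np.float64(44.0))
(289, 41) (array([0.272, 0.177, 0.373]), 'unit', array([ 0.071, -0.138]), np.float64(317.9))
(320, 137) (array([0.27 , 0.258, 0.17 ]), 'unit', array([-0.007, -0.116]), np.float64(0.1))
(270, 146) (array([0.354, 0.205, 0.162]), 'unit', array([ 0.068, -0.052]), np.float64(9.6))
(357, 117) (array([0.176, 0.261, 0.15 ]), 'unit', array([-0.038, -0.205]), np.float64(43.5))
```

The head overhangs the straight-down arm line, so I'll work tilted about 15°, with the wrist leaning back away from the microscope. The closing axis goes along unit x and the fingers stay shut.

```bash
cat >> h.py <<'E'
from scipy.spatial.transform import Rotation as Ro
def Rt(q,th=15):
    u=unit(q,[[1000,0,0],[0,1000,0]])-[q[0],q[1],0];z=np.array([0,0,1]);t=np.radians(th)
    return np.c_[u[1],np.cos(t)*u[0]+np.sin(t)*z,np.sin(t)*u[0]-np.cos(t)*z]
def row(P,R):
    s=bot.read_state();C=np.array(s['tcp_rot'])
    print('t',s['time_s'],'d',np.round(C.T@(np.array(P)-s['position']),4),'rv',np.round(Ro.from_matrix(C.T@R).as_rotvec(degrees=True),1),'rot',np.round(np.degrees(np.arccos((np.trace(C.T@R)-1)/2)),1),'F',np.round(s['force'],1),'J',np.round(s['joint_positions'],0))
E
python3 - <<'E'
from h import *
q=np.load('q.npy');P=unit(q,[[-110,22,170]])[0];print(P);row(P,Rt(q))
E
```

```text
[0.37185969 0.39672347 0.17      ]
t 0.45 d [-0.1681 -0.1078  0.0525] rv [ -7.  -18.  136.7] rot 138.1 F [ 0.6  0.4 -0. ] J [ 55.  30.  82.  -0.  68. -10.]
```

```bash
python3 steer.py '-0.03 -0.02 0 -7 -18 136.7 0; -0.05 -0.03 0 -7 -18 136.7 0; -0.07 -0.04 0 -7 -18 136.7 0; -0.08 -0.05 0 -7 -18 136.7 0; -0.09 -0.06 0 -7 -18 136.7 0; -0.1 -0.07 0 -7 -18 136.7 0; -0.12 -0.08 0 -7 -18 136.7 0; -0.13 -0.09 0 -7 -18 136.7 0; -0.14 -0.1 0 -7 -18 136.7 0; -0.15 -0.1 0.01 -7 -18 136.7 0; -0.168 -0.108 0.02 -7 -18 136.7 0; -0.168 -0.108 0.03 -7 -18 136.7 0; -0.168 -0.108 0.04 -7 -18 136.7 0; -0.168 -0.108 0.0525 -7 -18 136.7 0; -0.168 -0.108 0.0525 -7 -18 136.7 0; -0.168 -0.108 0.0525 -7 -18 136.7 0; -0.168 -0.108 0.0525 -7 -18 136.7 0; -0.168 -0.108 0.0525 -7 -18 136.7 0'
python3 - <<'E'
from h import *
q=np.load('q.npy');row(unit(q,[[-110,22,170]])[0],Rt(q));row(unit(q,[[-15,22,100]])[0],Rt(q))
a=bot.capture('wrist')['color'];b=bot.capture('side')['color'][0:300,150:450]
o=np.zeros((384,800,3),np.uint8);o[:,:512]=a;o[:288,512:]=cv2.resize(b,(288,288));cv2.imwrite('pics/w1.png',o[:,:,::-1])
E
```

```text
time_s: 2.25
position: [0.3718, 0.3967, 0.17]
tcp_rot: [[0.955, 0.288, 0.077], [0.298, -0.922, -0.247], [0.0, 0.259, -0.966]]
force: [0.5, 0.2, -0.3]
opening: 0.002
grasp_force: 0.0
t 2.25 d [0.0001 0.     0.0001] rv [-0.  -0.   0.2] rot 0.2 F [ 0.5  0.2 -0.3] J [ 43.  32.  91. -15.  64. 123.]
t 2.25 d [-0.0002  0.0737  0.0923] rv [-0.  -0.   0.2] rot 0.2 F [ 0.5  0.2 -0.3] J [ 43.  32.  91. -15.  64. 123.]
```

View pics/w1.png

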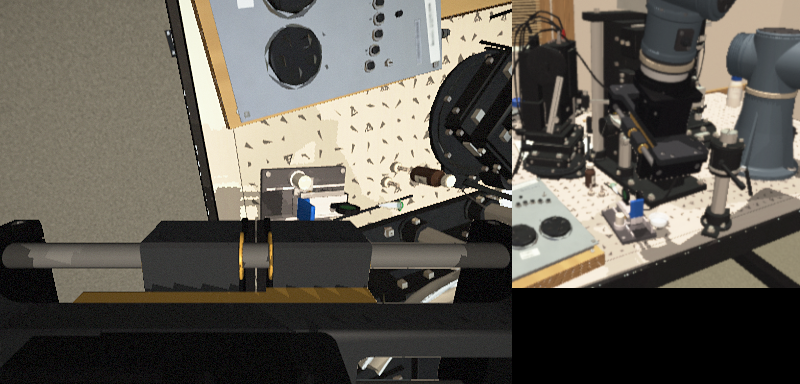

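Wrist view: button at about (303,181), base corners at (262,170) and (344,165), tab at (306,208). I'll refine the pose with these and overlay the prediction.

```bash
cat >> h.py <<'E'
def wproj(c,s,P):
    T=np.eye(4);T[:3,:3]=s['tcp_rot'];T[:3,3]=s['position']
    return proj(dict(K=c['K'],view=np.linalg.inv(T@np.array(c['mount']))),P)
E
python3 - <<'E'
from h import *
q=np.load('q.npy');s=bot.read_state();c=bot.capture('wrist')
M=[[-60,34,10],[60,34,10],[-15,21.5,40]];m=np.array([[262,170],[344,165],[304,181]])
print(np.round(wproj(c,s,unit(q,M))-m,1).tolist())
r=least_squares(lambda x:(wproj(c,s,unit(x,M))-m).ravel(),q);print(q,r.x,np.round(r.fun,1))
im=cv2.resize(c['color'][155:230,250:360],None,fx=6,fy=6,interpolation=2)
for x,col in((q,(255,0,0)),(r.x,(0,255,0))):
    t=np.linspace(0,6.3,30)
    for P in ([[-60,34,10],[60,34,10],[60,-39,10],[-60,-39,10]],np.c_[-15+9*np.cos(t),21.5+9*np.sin(t),0*t+40],[[-18,-28,66],[-18,0,66],[-12,0,66]]):
        p=((wproj(c,s,unit(x,P))-[250,155]+.5)*6).astype(int);cv2.polylines(im,[p],False,col,1)
cv2.imwrite('pics/w2.png',im[:,:,::-1])
E
```

```text
[[-0.5, -0.2], [2.0, 1.0], [0.4, 1.7]]
[ 0.38329365  0.28512927 -1.27129686] [ 0.3842617   0.28593708 -1.26027321] [-1.1 -0.6  1.5 -0.3 -0.1  0.9]
```

View pics/w2.png

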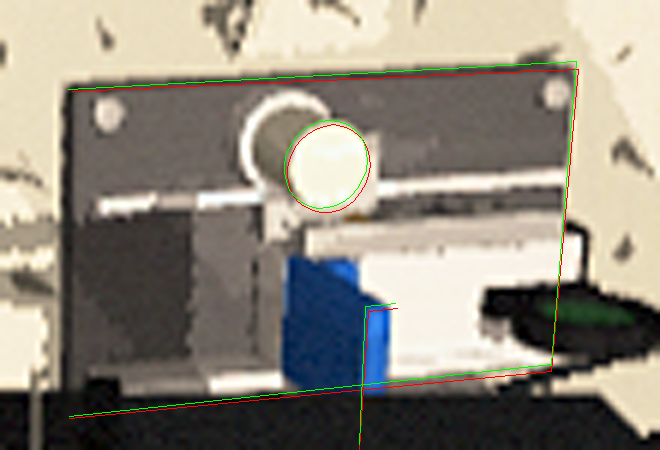

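The overlay agrees to about 1 mm: the button top circle and base edges match the green fit. Now to a point over the button.

Run:
```python
from h import *
q=np.array([ 0.3842617,0.28593708,-1.2623]);np.save('q.npy',q)
row(unit(q,[[-7,21.5,60]])[0],Rt(q));
```

```text
t 2.4 d [0.0007 0.0702 0.1329] rv [ 0.   0.1 -0.4] rot 0.4 F [1.  0.9 0.4] J [ 43.  32.  91. -15.  64. 123.]
```

```bash
python3 steer.py '0.001 0.035 0.01 0 0 0 0; 0.001 0.07 0.019 0 0 0 0; 0.001 0.099 0.027 0 0 0 0; 0.001 0.09 0.06 0 0 0 0; 0.001 0.082 0.09 0 0 0 0; 0.001 0.075 0.115 0 0 0 0; 0.001 0.07 0.133 0 0 0 0; 0.001 0.07 0.133 0 0 0 0; 0.001 0.07 0.133 0 0 0 0'
python3 - <<'E'
from h import *
q=np.load('q.npy')
row(unit(q,[[-7,21.5,60]])[0],Rt(q));row(unit(q,[[-7,21.5,40]])[0],Rt(q))
c=bot.capture('wrist')['color'];d=bot.capture('side')['color'][170:260,200:320]
o=np.zeros((384,800,3),np.uint8);o[:,:512]=c;o[:216,512:]=cv2.resize(d,(288,216));cv2.imwrite('pics/w3.png',o[:,:,::-1])
E
```

```text
time_s: 3.3
position: [0.4029, 0.2995, 0.06]
tcp_rot: [[0.955, 0.286, 0.077], [0.296, -0.923, -0.247], [0.0, 0.259, -0.966]]
force: [0.6, 0.3, 0.4]
opening: 0.007
grasp_force: 0.0
t 3.3 d [-0.0004  0.0002  0.    ] rv [ 0.   0.1 -0.4] rot 0.5 F [0.6 0.3 0.4] J [ 33.  39. 103. -21.  44. 121.]
t 3.3 d [-0.0004 -0.0049  0.0193] rv [ 0.   0.1 -0.4] rot 0.5 F [0.6 0.3 0.4] J [ 33.  39. 103. -21.  44. 121.]
```

View pics/w3.png

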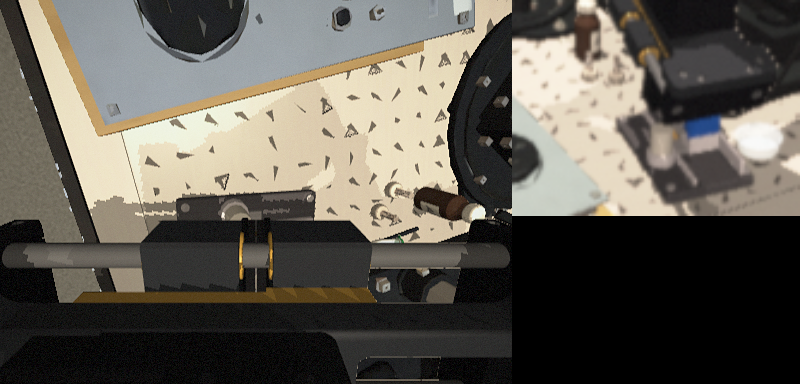

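The hand is over the button, clear of the tab and bystanders. Next I descend to first contact.

```bash
for i in 1; do python3 steer.py '0 -0.0018 0.0068 0 0 0 0; 0 -0.0036 0.0135 0 0 0 0; 0 -0.0041 0.0155 0 0 0 0; 0 -0.0047 0.0174 0 0 0 0; 0 -0.0052 0.0193 0 0 0 0; 0 -0.0052 0.0193 0 0 0 0'; done; python3 steer.py '0 -0.0005 0.0019 0 0 0 0; 0 -0.0005 0.0019 0 0 0 0'
```

```text
time_s: 4.0
position: [0.4027, 0.2993, 0.0397]
tcp_rot: [[0.955, 0.285, 0.077], [0.296, -0.923, -0.248], [-0.0, 0.259, -0.966]]
force: [-0.9, 0.5, 0.7]
opening: 0.006
grasp_force: 0.4
time_s: 4.2
position: [0.4028, 0.2995, 0.0376]
tcp_rot: [[0.955, 0.285, 0.077], [0.295, -0.923, -0.247], [0.001, 0.259, -0.966]]
force: [-0.0, 0.9, -0.6]
opening: 0.01
grasp_force: 0.0
```

```bash
for i in 1; do python3 steer.py '0 -0.0005 0.0019 0 0 0 0; 0 -0.0005 0.0019 0 0 0 0'; done; python3 steer.py '0 -0.0005 0.0019 0 0 0 0; 0 -0.0005 0.0019 0 0 0 0'
```

```text
time_s: 4.4
position: [0.4031, 0.2996, 0.0357]
tcp_rot: [[0.955, 0.285, 0.077], [0.296, -0.923, -0.247], [0.001, 0.259, -0.966]]
force: [0.2, 0.1, 3.0]
opening: 0.004
grasp_force: 1.4
time_s: 4.6
position: [0.4031, 0.2996, 0.0338]
tcp_rot: [[0.955, 0.285, 0.077], [0.296, -0.923, -0.247], [0.001, 0.259, -0.966]]
force: [-1.3, 0.2, 3.2]
opening: 0.003
grasp_force: 1.7
```

```bash
for i in 1; do python3 steer.py '0 -0.0005 0.0019 0 0 0 0; 0 -0.0005 0.0019 0 0 0 0'; done; python3 steer.py '0 -0.0004 0.0015 0 0 0 0; 0 -0.0004 0.0015 0 0 0 0'
python3 - <<'E'
from h import *
d=bot.capture('side')['color'];c=bot.capture('scene')['color']
h=cv2.cvtColor(d,cv2.COLOR_RGB2HSV);m=cv2.inRange(h,(105,120,50),(125,255,255))[190:245,240:320]
ys,xs=np.nonzero(m);print(len(xs),xs.mean()+240,ys.mean()+190,ys.max()+190)
E
```

```text
time_s: 4.8
position: [0.4031, 0.2996, 0.032]
tcp_rot: [[0.955, 0.285, 0.077], [0.296, -0.923, -0.247], [0.001, 0.259, -0.966]]
force: [0.0, -0.4, 5.4]
opening: 0.004
grasp_force: 2.3
time_s: 5.0
position: [0.4033, 0.2997, 0.0315]
tcp_rot: [[0.955, 0.285, 0.078], [0.296, -0.923, -0.247], [0.002, 0.259, -0.966]]
force: [-1.0, 0.7, 12.9]
opening: 0.005
grasp_force: 6.3
77 288.2077922077922 234.12987012987014 238
```

At the stop: z stalled and force is 12.9 N. The blue tab has shifted, so I'll lift straight up and check.

```bash
python3 steer.py '0 0.0026 -0.0097 0 0 0 0; 0 0.0052 -0.0193 0 0 0 0; 0 0.0104 -0.0386 0 0 0 0; 0 0.0168 -0.0628 0 0 0 0; 0 0.0168 -0.0628 0 0 0 0'
python3 - <<'E'
from h import *
q=np.load('q.npy');row(unit(q,[[-120,-14,95]])[0],Rt(q))
D=bot.capture('side');d=D['color']
h=cv2.cvtColor(d,cv2.COLOR_RGB2HSV);m=cv2.inRange(h,(105,120,50),(125,255,255))[190:260,240:320]
ys,xs=np.nonzero(m);print(len(xs),xs.mean()+240,ys.mean()+190,ys.max()+190)
for t in(0,22,42):print(t,proj(D,unit(q,[[-60+t,-14,46]])))
E
```

```text
time_s: 5.6
position: [0.4042, 0.3005, 0.0978]
tcp_rot: [[0.955, 0.284, 0.081], [0.295, -0.924, -0.244], [0.006, 0.257, -0.966]]
force: [-0.6, 0.5, 0.8]
opening: 0.007
grasp_force: 0.0
t 5.6 d [-0.0384 -0.1088 -0.0263] rv [-0.1 -0.2 -0.6] rot 0.6 F [-0.6  0.5  0.8] J [ 33.  35. 102. -19.  49. 119.]
240 288.6583333333333 227.93333333333334 238
0 [[289.44362433 228.67386917]]
22 [[284.30935219 222.61950546]]
42 [[279.83956129 217.3487019 ]]
```

The slide is home: blue is at (288.7,227.9) against a predicted (289.4,228.7). Next I move to a point in front of the tab and descend.

```bash
python3 steer.py '-0.005 -0.03 -0.02 0 0 0 0; -0.01 -0.065 -0.0263 0 0 0 0; -0.025 -0.1 -0.0263 0 0 0 0; -0.0384 -0.1088 -0.0263 -0.1 -0.2 -0.6 0; -0.0384 -0.115 -0.003 -0.1 -0.2 -0.6 0; -0.0384 -0.1212 0.0201 -0.1 -0.2 -0.6 0; -0.0384 -0.1212 0.0201 -0.1 -0.2 -0.6 0; -0.0384 -0.1212 0.0201 -0.1 -0.2 -0.6 0'
python3 - <<'E'
from h import *
q=np.load('q.npy');row(unit(q,[[-90,-14,47]])[0],Rt(q));row(unit(q,[[-75,-14,47]])[0],Rt(q))
c=bot.capture('wrist')['color'];d=bot.capture('side')['color'][170:260,200:320]
o=np.zeros((384,800,3),np.uint8);o[:,:512]=c;o[:216,512:]=cv2.resize(d,(288,216));cv2.imwrite('pics/w4.png',o[:,:,::-1])
E
```

```text
time_s: 6.45
position: [0.3325, 0.3938, 0.0439]
tcp_rot: [[0.953, 0.296, 0.072], [0.304, -0.919, -0.252], [-0.008, 0.262, -0.965]]
force: [0.9, 0.2, -0.1]
opening: 0.005
grasp_force: 0.0
t 6.45 d [0.0025 0.0283 0.0045] rv [0.2 0.5 0.2] rot 0.5 F [ 0.9  0.2 -0.1] J [ 45.  42.  99. -18.  49. 130.]
t 6.45 d [0.0025 0.0427 0.0084] rv [0.2 0.5 0.2] rot 0.5 F [ 0.9  0.2 -0.1] J [ 45.  42.  99. -18.  49. 130.]
```

View pics/w4.png

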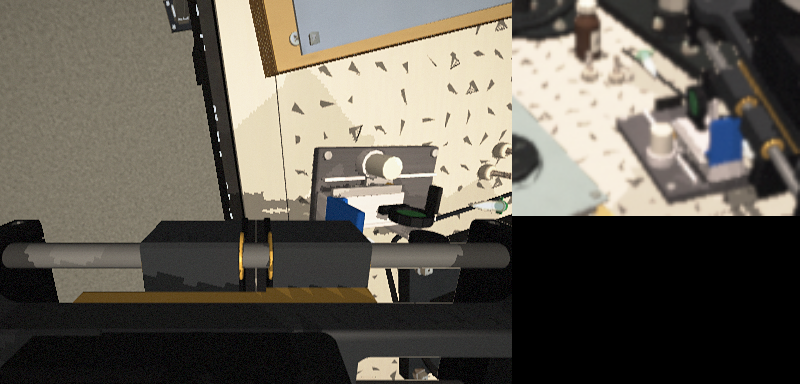

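The slide is home, the button is up, and the fingers are in front of the tab. I'll approach to near contact.

```bash
python3 steer.py '0.0025 0.012 0.001 0.2 0.5 0.2 0; 0.0025 0.024 0.003 0.2 0.5 0.2 0; 0.0025 0.034 0.006 0.2 0.5 0.2 0; 0.0025 0.038 0.007 0.2 0.5 0.2 0; 0.0025 0.0427 0.0084 0.2 0.5 0.2 0; 0.0025 0.0427 0.0084 0.2 0.5 0.2 0'
python3 - <<'E'
from h import *
q=np.load('q.npy')
for x in(-75,-68,-64):row(unit(q,[[x,-14,47]])[0],Rt(q))
E
```

```text
time_s: 7.15
position: [0.3489, 0.3537, 0.0475]
tcp_rot: [[0.953, 0.291, 0.081], [0.302, -0.921, -0.244], [0.003, 0.257, -0.966]]
force: [-0.4, 0.8, 0.2]
opening: 0.004
grasp_force: 0.0
t 7.15 d [-0.0009  0.0002  0.0006] rv [-0.1 -0.2 -0.1] rot 0.2 F [-0.4  0.8  0.2] J [ 41.  40. 103. -20.  45. 128.]
t 7.15 d [-0.0008  0.0069  0.0024] rv [-0.1 -0.2 -0.1] rot 0.2 F [-0.4  0.8  0.2] J [ 41.  40. 103. -20.  45. 128.]
t 7.15 d [-0.0008  0.0108  0.0034] rv [-0.1 -0.2 -0.1] rot 0.2 F [-0.4  0.8  0.2] J [ 41.  40. 103. -20.  45. 128.]
```

```bash
python3 steer.py '-0.0008 0.0019 0.0005 0 0 0 0; -0.0008 0.0039 0.001 0 0 0 0; -0.0008 0.0039 0.001 0 0 0 0'; python3 steer.py '0 0.0019 0.0005 0 0 0 0; 0 0.0029 0.0008 0 0 0 0; 0 0.0029 0.0008 0 0 0 0';python3 steer.py '0 0.0019 0.0005 0 0 0 0; 0 0.0029 0.0008 0 0 0 0; 0 0.0029 0.0008 0 0 0 0'
python3 - <<'E'
from h import *
q=np.load('q.npy')
D=bot.capture('side')['color']
h=cv2.cvtColor(D,cv2.COLOR_RGB2HSV);m=cv2.inRange(h,(105,120,50),(125,255,255))[190:260,240:320]
ys,xs=np.nonzero(m);print(len(xs),xs.mean()+240,xs.min()+240,ys.mean()+190,ys.max()+190)
row(unit(q,[[-40,-14,48]])[0],Rt(q))
E
```

```text
time_s: 7.45
position: [0.349, 0.3503, 0.0475]
tcp_rot: [[0.953, 0.292, 0.081], [0.303, -0.921, -0.244], [0.003, 0.257, -0.966]]
force: [-0.5, 0.7, -0.5]
opening: 0.004
grasp_force: 0.0
time_s: 7.75
position: [0.35, 0.3474, 0.0475]
tcp_rot: [[0.953, 0.292, 0.081], [0.303, -0.921, -0.244], [0.004, 0.257, -0.966]]
force: [-0.2, 0.5, 0.5]
opening: 0.006
grasp_force: 0.0
time_s: 8.05
position: [0.351, 0.3451, 0.0475]
tcp_rot: [[0.953, 0.292, 0.082], [0.303, -0.922, -0.243], [0.004, 0.256, -0.967]]
force: [-1.5, 1.7, 0.3]
opening: 0.004
grasp_force: 1.4
88 285.4886363636364 281 231.42045454545456 237
t 8.1 d [-0.0002  0.0257  0.0063] rv [-0.2 -0.2 -0.1] rot 0.3 F [-1.2  3.5  1.3] J [ 40.  40. 103. -20.  44. 128.]
```

Contact (3.5 N) with TCP at about x -66, so travel ≈ TCP x + 66. Pushing to about 30 mm travel.

```bash
python3 steer.py '0 0.0029 0.0008 0 0 0 0; 0 0.0058 0.0016 0 0 0 0; 0 0.0087 0.0023 0 0 0 0; 0 0.0116 0.0031 0 0 0 0; 0 0.0145 0.0039 0 0 0 0; 0 0.0174 0.0047 0 0 0 0; 0 0.0193 0.0052 0 0 0 0; 0 0.0193 0.0052 0 0 0 0'
python3 - <<'E'
from h import *
q=np.load('q.npy')
for x in(-46,-35):row(unit(q,[[x,-14,48]])[0],Rt(q))
E
```

```text
time_s: 8.9
position: [0.3572, 0.3248, 0.0475]
tcp_rot: [[0.953, 0.292, 0.081], [0.303, -0.921, -0.245], [0.003, 0.258, -0.966]]
force: [-0.7, -0.3, 1.1]
opening: 0.005
grasp_force: 0.6
t 8.9 d [-0.     -0.0006 -0.0007] rv [-0.  -0.2 -0.1] rot 0.2 F [-0.7 -0.3  1.1] J [ 38.  39. 105. -21.  42. 127.]
t 8.9 d [-0.      0.0101  0.0022] rv [-0.  -0.2 -0.1] rot 0.2 F [-0.7 -0.3  1.1] J [ 38.  39. 105. -21.  42. 127.]
```

```bash
python3 steer.py '0 0.0029 0.0008 0 0 0 0; 0 0.0058 0.0016 0 0 0 0; 0 0.0087 0.0023 0 0 0 0; 0 0.0087 0.0023 0 0 0 0'
python3 - <<'E'
from h import *
q=np.load('q.npy')
row(unit(q,[[-35,-14,48]])[0],Rt(q))
D=bot.capture('side');W=bot.capture('wrist');s=bot.read_state()
for t in (0,22,30):print(t,proj(D,unit(q,[[-60+t,-28,66],[-60+t,0,66]])).round(1).tolist(),wproj(W,s,unit(q,[[-60+t,0,66],[-54+t,0,66]])).round(1).tolist())
d=cv2.resize(D['color'][185:250,245:325],None,fx=5,fy=5,interpolation=2);w=cv2.resize(W['color'][130:225,230:430],None,fx=2,fy=2)
o=np.zeros((330,800,3),np.uint8);o[:325,:400]=d;o[:190,400:]=w;cv2.imwrite('pics/w5.png',o[:,:,::-1])
E
```

```text
time_s: 9.3
position: [0.3596, 0.3174, 0.0475]
tcp_rot: [[0.953, 0.291, 0.081], [0.302, -0.922, -0.243], [0.004, 0.256, -0.967]]
force: [-3.5, 5.7, 1.3]
opening: 0.005
grasp_force: 3.1
t 9.3 d [-0.0001  0.0025  0.0001] rv [-0.2 -0.2 -0.1] rot 0.3 F [-3.5  5.7  1.3] J [ 37.  39. 106. -21.  42. 126.]
0 [[297.0, 217.7], [282.8, 220.7]] [[226.2, 226.9], [236.8, 225.8]]
22 [[291.7, 211.9], [277.7, 214.7]] [[264.0, 223.1], [273.9, 222.1]]
30 [[289.8, 209.8], [275.9, 212.6]] [[277.1, 221.8], [286.7, 220.8]]
```

View pics/w5.png

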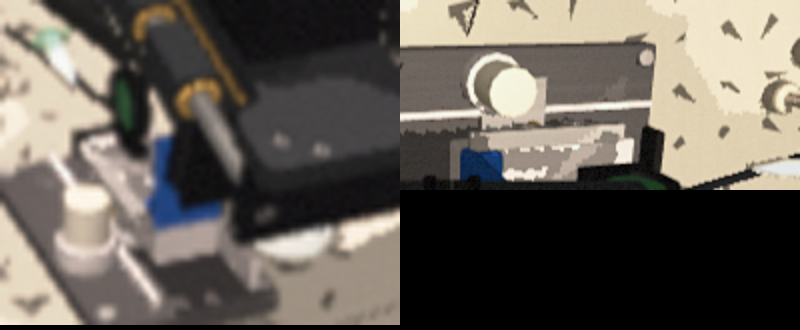

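Side view: the tab's top-left corner is at (276,212.6), matching 30 mm travel (window 24–40). I'll let go by backing straight out.

```bash
python3 steer.py '0 -0.0145 -0.0039 0 0 0 0; 0 -0.0338 -0.0091 0 0 0 0; 0 -0.058 -0.0155 0 0 0 0; 0 -0.0773 -0.0207 0 0 0 0; 0 -0.0773 -0.0207 0 0 0 0; 0 -0.07 -0.05 0 0 0 0; 0 -0.062 -0.08 0 0 0 0; 0 -0.062 -0.08 0 0 0 0'
python3 - <<'E'
from h import *
q=np.load('q.npy')
D=bot.capture('side')
h=cv2.cvtColor(D['color'],cv2.COLOR_RGB2HSV);m=cv2.inRange(h,(105,120,50),(125,255,255))[190:260,240:320]
ys,xs=np.nonzero(m);print(len(xs),xs.mean()+240,ys.mean()+190)
for t in(0,22,42):print(t,proj(D,unit(q,[[-60+t,-14,46]])))
d=cv2.resize(D['color'][150:260,220:380],None,fx=4,fy=4,interpolation=2);cv2.imwrite('pics/w6.png',d[:,:,::-1])
E
```

```text
time_s: 10.2
position: [0.337, 0.3944, 0.1119]
tcp_rot: [[0.953, 0.291, 0.086], [0.304, -0.922, -0.241], [0.009, 0.256, -0.967]]
force: [0.3, 0.4, -0.0]
opening: 0.007
grasp_force: 0.0
233 283.8841201716738 221.5236051502146
0 [[289.44362433 228.67386917]]
22 [[284.30935219 222.61950546]]
42 [[279.83956129 217.3487019 ]]
```

View pics/w6.png

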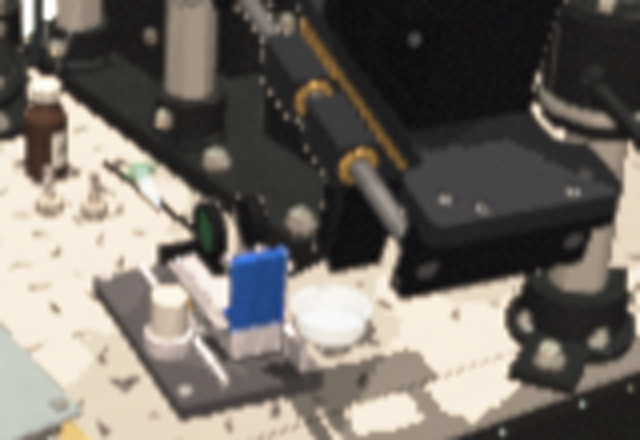

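The tab centroid (283.9,221.5) matches the 22 mm prediction (284.3,222.6), given the same sub-pixel offset seen at home. The button is up, the bystanders are in place, and the hand is clear.

```bash
python3 steer.py '0 0 0 0 0 0 0; 0 0 0 0 0 0 0; 0 0 0 0 0 0 0'; python3 -c "
from rig import bot
print(bot.hand_in())"
```

```text
time_s: 10.55
position: [0.3347, 0.3928, 0.1077]
tcp_rot: [[0.953, 0.292, 0.08], [0.303, -0.921, -0.246], [0.001, 0.259, -0.966]]
force: [-0.6, -0.1, 0.7]
opening: 0.001
grasp_force: 0.0
the job is handed in; nothing more can be done
None
```

The slide was released home, pushed in about 30 mm and let go, and the side camera shows it latched at the middle; the button is up, the hand is clear, nothing else appears to have moved, and the job is handed in (no verdict was returned).

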